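# Pack the finished carved figures

## Task

Pack the three finished carved figures into the tray: stand each one upright in the recess made for its base (the widest base in the widest recess, and so on), setting it down without dropping it. The two square-sawn rough blanks are not finished: leave them where they stand, and leave the mug and the carving tool alone.

Things in the scene. Friction and masses are not known exactly. Their poses are not given: they have to be found in the camera images.
- fig_tall_center (a point): the tall finished figure: carved pale wood, standing upright, 120 mm high, on a round base 64 mm across and 12 mm thick, a pleated robe, a straight round torso 38 mm across from 60 to 95 mm above its underside (the place to grip it) with folded arms in low relief, and on top a round head about 27 mm across under a round hood. This point is on its upright axis, half-way up (60 mm above its underside); z points to the head. It is round, so any grip yaw will do.
- fig_middle_center (a point): the middle finished figure: carved pale wood, standing upright, 106 mm high, on a round base 52 mm across and 12 mm thick, a pleated robe, a straight round torso 34 mm across from 52 to 82 mm above its underside (the place to grip it) with folded arms in low relief, and on top a round head about 25 mm across. This point is on its upright axis, half-way up (53 mm above its underside); z points to the head. It is round, so any grip yaw will do.
- fig_short_center (a point): the short finished figure: carved pale wood, standing upright, 92 mm high, on a round base 40 mm across and 12 mm thick, a pleated robe, a straight round torso 30 mm across from 44 to 70 mm above its underside (the place to grip it) with folded arms in low relief, and on top a round head about 23 mm across. This point is on its upright axis, half-way up (46 mm above its underside); z points to the head. It is round, so any grip yaw will do.
- blank_large_center (a point): the larger rough blank, not to be packed: same pale wood and same kind of round base (64 mm across) as the figures, but a plain square-sawn post 38 mm wide with a square block for a head, 120 mm high. This point is on its axis, half-way up.
- blank_small_center (a point): the smaller rough blank, not to be packed: same pale wood and same kind of round base (52 mm across) as the figures, but a plain square-sawn post 34 mm wide with a square block for a head, 106 mm high. This point is on its axis, half-way up.
- seat_wide: the wide recess of the packing tray: a round hole 80 mm across through a 94 x 94 x 14 mm plywood plate lying in the tray, open to the tray's dark floor. Origin at the centre of the hole on the tray floor (6 mm above the bench), where a figure's underside comes to stand; the three recesses are in one row, 97 mm apart, along their y axis; z is up. The dark wooden tray around them is fixed, 306 mm long (y) by 112 mm, its walls 6 mm thick, rim 30 mm above the bench.
- seat_medium: the medium recess of the packing tray: a round hole 68 mm across through a 94 x 94 x 14 mm plywood plate lying in the tray, open to the tray's dark floor. Origin at the centre of the hole on the tray floor (6 mm above the bench), where a figure's underside comes to stand; the three recesses are in one row, 97 mm apart, along their y axis; z is up. The dark wooden tray around them is fixed, 306 mm long (y) by 112 mm, its walls 6 mm thick, rim 30 mm above the bench.
- seat_narrow: the narrow recess of the packing tray: a round hole 56 mm across through a 94 x 94 x 14 mm plywood plate lying in the tray, open to the tray's dark floor. Origin at the centre of the hole on the tray floor (6 mm above the bench), where a figure's underside comes to stand; the three recesses are in one row, 97 mm apart, along their y axis; z is up. The dark wooden tray around them is fixed, 306 mm long (y) by 112 mm, its walls 6 mm thick, rim 30 mm above the bench.
- mug_center (a point): a white mug, 72 mm across, 85 mm high, with a handle, standing beside the work; not part of the job. This point is on its axis, half-way up.
- chisel: a carving tool with a wooden handle, about 190 mm long, lying flat beside the work, under 40 mm high; not part of the job. Its x axis runs along it, handle to -x.
Things that resemble listed ones, but are neither listed nor needed, are in the scene too. Leave any purple look-alike of the part that bears fig_tall_center alone. What is shaped like the part that bears fig_middle_center but pink is not meant.

How it is judged:
By the outcome, as a careful person would: the job done as asked, in the order asked, and still so for the second after the job is handed in, with the robot touching nothing.
It also fails if it takes over 109 s, if anything falls off the work surface, if the arm or the gripper's body presses on something with over 40 N, if the wrist force passes 120 N, or if a joint passes its speed limit or range.

## Robot

A 6-joint arm with a two-finger parallel gripper is mounted at the origin on the work surface. World frame = base frame: x ahead of the robot, y to its left, z up, the work surface at z = 0. Lengths are in m, angles in rad, forces in N, time in s.
With the tool pointing down it reaches from about 0.3 to 0.875 m from the base axis. Payload 4.2 kg.
Tool frame: the origin (TCP) lies midway between the tips of the shut fingers; the grasp point (between the pads) lies 19 mm behind it; z points along the fingers, y is the line along which they close (so a half turn about z gives the same grasp; the last joint's range is limited). The gripper opens to 85 mm and grips with 20 to 120 N. Pads are 22 mm wide; open, the fingers measure 114 mm over their backs; the gripper's body (76 mm by 85 mm) begins 54 mm behind the grasp point. The pads swing forward as they close: fully open they stand 13 mm farther back than shut.
Start: joints at [-1.319, 0.32, 1.565, -0, 1.257, -0.02], TCP at [0.154, -0.554, 0.231] pointing down, gripper open.
Joint ranges: [-3.11, 3.11], [-0.84, 2.01], [0.21, 2.61], [-1.34, 4.49], [0.05, 2.63], [-2.56, 2.56]. Speed limits (rad/s): [2.57, 2.57, 3.14, 3.14, 3.14, 3.14].

## Interface

Orientations are given as a rotation vector (axis times angle).
In Python, from cell import get_state, camera, robot, look_for, cut_out, tip_of gives the robot as it stands.
- The arm moves only by the tool send_rows, never from a script. Its argument "plan" is a list of rows, each an object with "xyz": the shift along the tool's x, y, z in cm, a list of three; "turn": the turn about the tool's z in rad. A call has 1 to 10 rows; each row shifts and turns the commanded pose from where the row before left it, along the tool's axes as they then stand; what a row does not reach is not made up. A row lasts 1/10 s, in which the tool goes at most 50 mm and 8.59 degrees, less where a joint would pass 70% of its speed; a pose out of reach is approached as far as the arm can. A call is refused whole if a number of a shift passes 5 or a number of a turn 0.15, either way. A call with a gripper value outside its range is refused whole. "gripper" is the opening, from 0 (shut) to 1 (fully open), set as the call begins (left out, the last holds). The fingers move at their own pace and stop on an object; the grip force is fixed at half the most. Time passes only in rows, so rows that do not move let the fingers close. It gives the time, the measured TCP pose, the force, the opening and the grip force at its end, in the units of the state.
- get_state(): the state, without advancing time (a new reading comes with each control period).
- camera(name): name is "side" or "top"; returns a dict with "frame" (420x560x3 uint8, blue, green, red), "range_z" (420x560 float32, m along the optical axis (not along the pixel's ray), 0 where there is no reading), "mtx" (3x3 intrinsics, pixels), "rvec" (rotation vector, rad) and "tvec" (3), from world to camera coordinates, as OpenCV has them. Camera axes: x right, y down, z forward; pixel columns grow to the right and rows downward; lengths in m; the calibration is good to about 2 mm. A picture is of the moment at which its call begins.
- robot.close_job(): hands the job in; it is judged then, once.
Trained networks look in the newest picture that a camera, given by its name, has taken for a name from the list of things; names that differ only in an ending like _2 or _b are one class to them, and where a whole thing is asked for, a point or a joint stands for the part that bears it (a point fixed in the world has none). Each returns a list of dicts, best first, with "confidence" (0 to 1); they miss things now and then, are a little off and sometimes report something else, mostly with a low value. They report only what shows in the picture. A call takes as long as a camera call. They do not tell look-alikes from the thing itself.
- look_for(label, camera): "bbox" ([left, top, width, height] in pixels, round what is visible of it).
- cut_out(label, camera): "pixels" (420x560 bool, what is visible of it) and "bbox" ([left, top, width, height] in pixels, round what is visible of it).
- tip_of(label, camera): "uv" ([column, row] in pixels: a listed point, or the origin of a listed thing).
The state is a dict: "clock": time; "joint_pos": joint angles; "dq": joint speeds; "tau": joint torques, N m; "eef_pos": TCP position; "tool_rot": TCP orientation; "wrist_force": force on the tool from outside, world axes, zero at the start; "ft_torque": the same for the moment, N m; "finger_gap": opening from 0.0 (shut) to 1.0 (fully open); "grip_force": force on a finger pad.
Only numpy, scipy, OpenCV 4.12 (cv2) and the standard library are available. Lean on these libraries where they do the work, as an engineer would, in place of code of your own. Each camera call takes 0.05 s, during which the arm holds its last target. There are 200 camera calls.

## Working session

There is one attempt and no reset: what is moved stays moved. The work goes in short steps, Python scripts to look and compute and a tool call to move; the robot and the scene stay as the last step left them, time stands still between calls to the robot, and variables do not carry over. Pictures are saved under pics/ and viewed, at most 14 in all, crops included, and the job is handed in when it is done.

Besides the shell and the picture viewer there is one more tool, called after "Call:" as name(argument=value, ...), one argument or row to a line, values as JSON. send_rows: Moves the arm, as the interface text tells. Its arguments: {"type":"object","properties":{"plan":{"type":"array"},"gripper":{"type":"number"}},"required":["plan"]}

```bash
mkdir -p pics; cat > h.py <<'E'
import numpy as np, cv2
from cell import get_state, camera, robot, look_for, cut_out, tip_of
def world(c):
    z=c['range_z'].astype(float); v,u=np.mgrid[:z.shape[0],:z.shape[1]]
    K=c['mtx']; P=np.stack([(u-K[0,2])/K[0,0]*z,(v-K[1,2])/K[1,1]*z,z],-1)
    R=cv2.Rodrigues(np.array(c['rvec'],float))[0]
    return (P-np.array(c['tvec'],float).ravel())@R
E
python3 - <<'E'
from h import *
L=['fig_tall_center','fig_middle_center','fig_short_center','blank_large_center','blank_small_center','seat_wide','seat_medium','seat_narrow','mug_center','chisel']
for n in ['top','side']:
    c=camera(n); cv2.imwrite(f'pics/{n}0.png',c['frame']); W=world(c)
    np.savez(f'/tmp/{n}.npz',W=W,f=c['frame'])
    R=cv2.Rodrigues(np.array(c['rvec'],float))[0]; print(n,'cam',-R.T@np.array(c['tvec']).ravel())
    for l in L:
        print(l,[(d['bbox'],round(d['confidence'],2)) for d in look_for(l,n)[:4]],[(np.round(d['uv']),round(d['confidence'],2), W[int(d['uv'][1]),int(d['uv'][0])].round(3)) for d in tip_of(l,n)[:4]])
E
```

```text
top cam [0.35224261 0.01319598 1.12362518]
fig_tall_center [([274.5, 206.4, 20.3, 22.8], 0.91), ([247.0, 242.7, 22.0, 22.2], 0.86)] [(array([255., 254.]), 0.89, array([0.337, 0.071, 0.121])), (array([285., 217.]), 0.76, array([ 0.435, -0.006,  0.12 ])), (array([390., 237.]), 0.63, array([ 0.382, -0.293,  0.071]))]
fig_middle_center [([323.1, 217.3, 25.6, 18.3], 0.81), ([312.7, 249.8, 21.5, 18.4], 0.61)] [(array([326., 262.]), 0.82, array([ 0.318, -0.114,  0.101])), (array([242., 154.]), 0.74, array([0.632, 0.118, 0.006]))]
fig_short_center [([376.5, 233.7, 19.4, 15.3], 0.49)] [(array([386., 240.]), 0.48, array([ 0.374, -0.28 ,  0.077]))]
blank_large_center [([213.4, 208.0, 24.1, 26.0], 0.63)] [(array([222., 220.]), 0.76, array([0.428, 0.158, 0.118])), (array([386., 242.]), 0.22, array([ 0.371, -0.279,  0.074]))]
blank_small_center [([166.6, 200.7, 22.8, 19.8], 0.58)] [(array([177., 209.]), 0.75, array([0.46 , 0.285, 0.085]))]
seat_wide [([286.3, 141.0, 38.0, 36.6], 0.83), ([428.2, 145.2, 38.8, 37.1], 0.73)] [(array([306., 158.]), 0.78, array([ 0.62 , -0.071,  0.006]))]
seat_medium [(
[... 1291 characters left out ...]
25.2], 0.58)] [(array([251., 199.]), 0.96, array([ 0.617, -0.07 ,  0.005]))]
seat_medium [([201.9, 196.1, 47.6, 27.5], 0.64), ([244.3, 231.4, 28.1, 56.9], 0.33)] [(array([224., 216.]), 0.71, array([0.625, 0.037, 0.007])), (array([250., 197.]), 0.21, array([ 0.62 , -0.071,  0.007]))]
seat_narrow [([175.9, 213.0, 50.7, 31.4], 0.9), ([193.9, 266.9, 29.4, 52.6], 0.45)] [(array([198., 233.]), 0.69, array([0.636, 0.125, 0.006]))]
mug_center [([316.7, 119.8, 26.1, 32.1], 0.79)] [(array([330., 136.]), 0.85, array([ 0.567, -0.44 ,  0.058])), (array([256., 256.]), 0.29, array([0.417, 0.182, 0.084]))]
chisel [([94.0, 317.1, 75.7, 52.6], 0.72)] [(array([127., 341.]), 0.95, array([0.527, 0.44 , 0.015]))]
```

```bash
python3 - <<'E'
from h import *
D={n:np.load(f'/tmp/{n}.npz') for n in ['top','side']}
a=D['side']['f'][110:380,90:410]; b=D['top']['f'][120:300,120:480]
cv2.imwrite('pics/a.png',cv2.resize(a,None,fx=2.2,fy=2.2,interpolation=cv2.INTER_CUBIC)); cv2.imwrite('pics/b.png',cv2.resize(b,None,fx=2.2,fy=2.2,interpolation=cv2.INTER_CUBIC))
# object extents: both views, points near each, fit top & base
W=np.concatenate([D[n]['W'].reshape(-1,3) for n in D]); src=np.concatenate([np.full(420*560,i) for i in range(2)])
def circ(p):
    A=np.c_[2*p[:,:2],np.ones(len(p))]; s=np.linalg.lstsq(A,(p[:,:2]**2).sum(1),rcond=None)[0]; return np.r_[s[:2],np.sqrt(s[2]+s[0]**2+s[1]**2)]
for nm,x,y in [('tallA',.335,.073),('tallB',.435,-.004),('midA',.318,-.112),('midB',.43,-.148),('short',.372,-.282),('blL',.42,.16),('blS',.45,.29),('mug',.58,-.45)]:
    m=np.hypot(W[:,0]-x,W[:,1]-y)<.045
    p=W[m]; 
    top=[p_[:,2].max().round(3) if len(p_) else 0 for p_ in (W[m&(src==0)],W[m&(src==1)])]
    h=p[p[:,2]>.02]; z1=np.percentile(h[:,2],98); t=p[p[:,2]>z1-.012]
    to=p[(p[:,2]>.55*z1)&(p[:,2]<.75*z1)]
    print(nm,'ztop',top,'head mid',((t[:,:2].min(0)+t[:,:2].max(0))/2).round(4),'med',np.median(t[:,:2],0).round(4),'torso circ',circ(to).round(4),len(to),'ext',np.percentile(h[:,:2],[1,99],axis=0).round(3).tolist())
T=D['top']['W'].reshape(-1,3)
for nm,x,y in [('W',.62,-.072),('M',.62,.025),('N',.622,.125)]:
    m=(abs(T[:,0]-x)<.045)&(abs(T[:,1]-y)<.04)&(T[:,2]<.012); q=T[m]
    print(nm,q[:,:2].mean(0).round(4),np.percentile(q[:,:2],[1,99],axis=0).round(3).tolist(),len(q),q[:,2].mean())
r=T[(T[:,2]>.024)&(T[:,2]<.037)&(T[:,0]>.54)&(T[:,0]<.7)&(abs(T[:,1]-.025)<.19)]
print('rim',cv2.minAreaRect(r[:,:2].astype(np.float32)),len(r))
E
```

```text
tallA ztop [np.float64(0.122), np.float64(0.122)] head mid [0.3384 0.0741] med [0.3367 0.0764] torso circ [0.3383 0.0719 0.0186] 171 ext [[0.316, 0.054], [0.358, 0.095]]
tallB ztop [np.float64(0.121), np.float64(0.122)] head mid [ 0.4352 -0.0038] med [ 0.434  -0.0013] torso circ [ 0.4372 -0.0051  0.0188] 155 ext [[0.414, -0.022], [0.455, 0.017]]
midA ztop [np.float64(0.108), np.float64(0.108)] head mid [ 0.3207 -0.1216] med [ 0.3188 -0.1191] torso circ [ 0.3203 -0.1234  0.0164] 123 ext [[0.301, -0.135], [0.34, -0.102]]
midB ztop [np.float64(0.108), np.float64(0.108)] head mid [ 0.4206 -0.1611] med [ 0.4198 -0.1587] torso circ [ 0.4207 -0.1634  0.0167] 118 ext [[0.4, -0.176], [0.44, -0.141]]
short ztop [np.float64(0.094), np.float64(0.094)] head mid [ 0.3691 -0.2896] med [ 0.3684 -0.2879] torso circ [ 0.3695 -0.2913  0.014 ] 84 ext [[0.352, -0.3], [0.386, -0.272]]
blL ztop [np.float64(0.124), np.float64(0.123)] head mid [0.4295 0.1619] med [0.4275 0.1637] torso circ [0.4297 0.1615 0.0215] 224 ext [[0.405, 0.141], [0.453, 0.186]]
blS ztop [np.float64(0.109), np.float64(0.109)] head mid [0.4578 0.2964] med [0.4551 0.2973] torso circ [0.4569 0.2955 0.0188] 208 ext [[0.434, 0.274], [0.474, 0.318]]
mug ztop [np.float64(0.089), np.float64(0.089)] head mid [ 0.5804 -0.4597] med [ 0.5733 -0.4461] torso circ [ 0.5802 -0.4652  0.033 ] 193 ext [[0.545, -0.488], [0.615, -0.431]]
W [ 0.6179 -0.0695] [[0.581, -0.106], [0.659, -0.032]] 551 0.0058389595765574445
M [0.6241 0.0286] [[0.592, -0.003], [0.655, 0.059]] 392 0.0056283188948361524
N [0.6308 0.1259] [[0.605, 0.101], [0.656, 0.151]] 262 0.005540893997855392
rim ((0.6220400929450989, 0.02825862169265747), (0.30577805638313293, 0.1133991926908493), 85.99128723144531) 656
```

View pics/a.png

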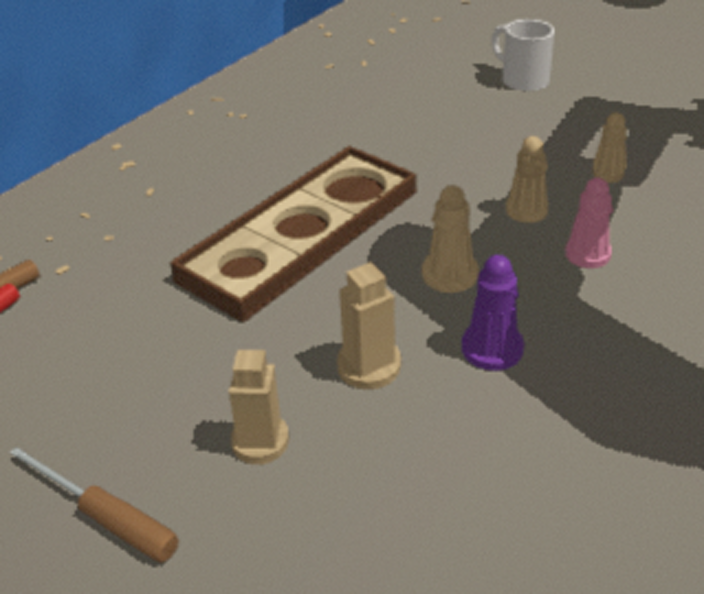

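View pics/b.png

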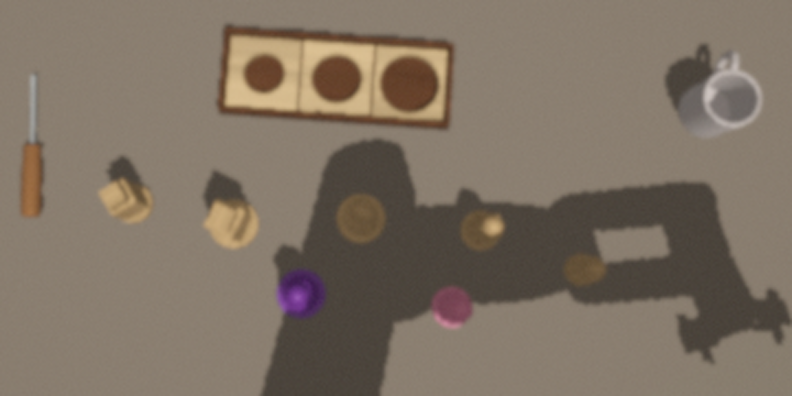

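The wooden tall figure is at top (285,217), with the purple look-alike at (255,254) and the large blank at (222,220). The wooden middle figure is at (338,224), with the pink look-alike at (325,260) and the small blank at (177,209). The short figure is at (386,240). The tray holes are narrow (239,154), medium (273,156) and wide (306,158). I'll check the choice in one close crop.

```bash
cat >> h.py <<'E'
def go(*p):
    s=get_state(); R=cv2.Rodrigues(np.array(s['tool_rot'],float))[0]
    print('t',s['clock'],'pos',np.round(s['eef_pos'],4),'tool shift cm',((np.array(p)-s['eef_pos'])@R*100).round(2)); return R
E
python3 - <<'E'
from h import *
f=np.load('/tmp/side.npz')['f'][155:290,265:400]
cv2.imwrite('pics/c.png',cv2.resize(f,None,fx=4,fy=4,interpolation=cv2.INTER_CUBIC))
print(go(.437,-.005,.16).round(3))
E
```

```text
t 2.1 pos [ 0.1544 -0.5539  0.2314] tool shift cm [ 41.96 -45.29   7.13]
[[ 0.963  0.268  0.   ]
 [ 0.268 -0.963 -0.   ]
 [-0.     0.    -1.   ]]
```

View pics/c.png

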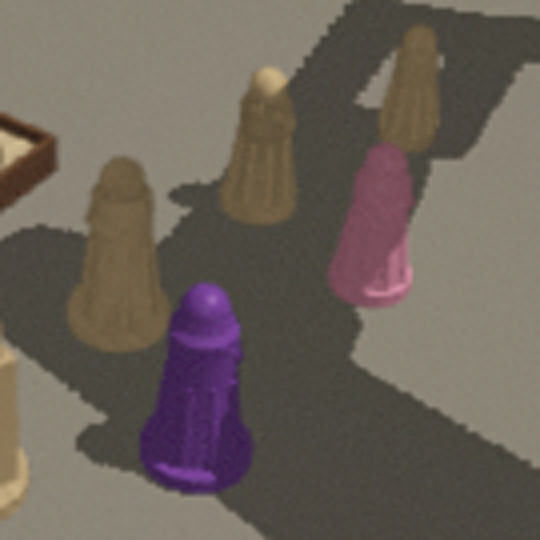

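The crop shows the wooden tall figure on the left, the wooden middle one upper centre and the short one upper right. The purple and pink pieces are the look-alikes, so the choice stands.

Call:
send_rows(
  plan=[
    {"xyz":[3,-3.2,0],"turn":0},
    {"xyz":[3,-3.2,0],"turn":0},
    {"xyz":[3,-3.2,0],"turn":0},
    {"xyz":[3,-3.2,0],"turn":0},
    {"xyz":[3,-3.2,0],"turn":0},
    {"xyz":[3,-3.2,0],"turn":0},
    {"xyz":[3,-3.2,0],"turn":0},
    {"xyz":[3,-3.2,0],"turn":0},
    {"xyz":[3,-3.2,0],"turn":0},
    {"xyz":[3,-3.2,0],"turn":0},
  ],
  gripper=1,
)

```text
clock: 3.1
eef_pos: [0.358, -0.1635, 0.2317]
tool_rot: [3.112, 0.425, 0.002]
wrist_force: [0.9, -1.0, -0.4]
finger_gap: 0.996
grip_force: 0.0
```

Call:
send_rows(
  plan=[
    {"xyz":[3,-3.2,0],"turn":0},
    {"xyz":[3,-3.2,0],"turn":0},
    {"xyz":[3,-3.2,0],"turn":0},
    {"xyz":[2.5,-3,0],"turn":0},
    {"xyz":[0,0,0],"turn":0},
    {"xyz":[0,0,0],"turn":0},
  ],
)

```text
clock: 3.7
eef_pos: [0.4343, -0.0124, 0.2312]
tool_rot: [3.112, 0.429, -0.001]
wrist_force: [0.1, 0.2, -0.3]
finger_gap: 1.0
grip_force: 0.0
```

```bash
python3 -c "
from h import *
go(.437,-.005,.057)"
```

```text
t 3.7 pos [ 0.4343 -0.0124  0.2312] tool shift cm [ 0.47 -0.65 17.42]
```

Call:
send_rows(
  plan=[
    {"xyz":[0.5,-0.6,1],"turn":0},
    {"xyz":[0,0,3],"turn":0},
    {"xyz":[0,0,3],"turn":0},
    {"xyz":[0,0,3],"turn":0},
    {"xyz":[0,0,2.5],"turn":0},
    {"xyz":[0,0,2],"turn":0},
    {"xyz":[0,0,1.5],"turn":0},
    {"xyz":[0,0,1],"turn":0},
    {"xyz":[0,0,0.4],"turn":0},
    {"xyz":[0,0,0],"turn":0},
  ],
)

```text
clock: 4.7
eef_pos: [0.4374, -0.0061, 0.057]
tool_rot: [-3.113, -0.424, 0.001]
wrist_force: [0.7, 0.0, 0.0]
finger_gap: 0.997
grip_force: 0.0
```

Call:
send_rows(
  plan=[
    {"xyz":[0,0,0],"turn":0},
    {"xyz":[0,0,0],"turn":0},
    {"xyz":[0,0,0],"turn":0},
    {"xyz":[0,0,0],"turn":0},
    {"xyz":[0,0,0],"turn":0},
    {"xyz":[0,0,0],"turn":0},
    {"xyz":[0,0,0],"turn":0},
    {"xyz":[0,0,0],"turn":0},
  ],
  gripper=0,
)

```text
clock: 5.5
eef_pos: [0.4381, -0.0056, 0.058]
tool_rot: [3.112, 0.426, 0.002]
wrist_force: [-0.7, 1.4, 5.5]
finger_gap: 0.431
grip_force: 60.4
```

Call:
send_rows(
  plan=[
    {"xyz":[0,0,-1],"turn":0},
    {"xyz":[0,0,-2],"turn":0},
    {"xyz":[0,0,-2],"turn":0},
    {"xyz":[0,0,-2],"turn":0},
    {"xyz":[1,0.7,-1],"turn":0},
    {"xyz":[2,1.4,0],"turn":0},
    {"xyz":[3,2.1,0],"turn":0},
    {"xyz":[3,2.1,0],"turn":0},
    {"xyz":[3,2.1,0],"turn":0},
    {"xyz":[2,1.4,0],"turn":0},
  ],
)

```text
clock: 6.5
eef_pos: [0.6008, -0.0635, 0.1374]
tool_rot: [3.112, 0.425, 0.001]
wrist_force: [-0.4, 0.3, -1.5]
finger_gap: 0.427
grip_force: 60.2
```

Call:
send_rows(
  plan=[
    {"xyz":[1,0.7,0],"turn":0},
    {"xyz":[0.3,0.3,0],"turn":0},
    {"xyz":[0,0,0],"turn":0},
    {"xyz":[0,0,0],"turn":0},
  ],
)

```text
clock: 6.9
eef_pos: [0.6126, -0.0683, 0.1373]
tool_rot: [-3.112, -0.426, 0.002]
wrist_force: [-1.1, 0.7, -0.4]
finger_gap: 0.428
grip_force: 60.2
```

```bash
python3 - <<'E'
from h import *
go(.6152,-.0685,.064)
for n in ['side','top']:
    c=camera(n); W=world(c).reshape(-1,3)
    if n=='side':
        cv2.imwrite('pics/d.png',cv2.resize(c['frame'][90:290,150:400],None,fx=3,fy=3))
    p=W[(abs(W[:,0]-.615)<.05)&(abs(W[:,1]+.0685)<.05)&(W[:,2]>.04)&(W[:,2]<.2)]
    for z in np.arange(.04,.2,.01):
        q=p[(p[:,2]>=z)&(p[:,2]<z+.01)]
        if len(q)>3: print(n,z.round(2),len(q),q[:,:2].min(0).round(3),q[:,:2].max(0).round(3))
E
```

```text
t 6.9 pos [ 0.6126 -0.0683  0.1373] tool shift cm [0.25 0.09 7.33]
side 0.08 70 [ 0.579 -0.086] [ 0.636 -0.035]
side 0.09 127 [ 0.579 -0.096] [ 0.641 -0.035]
side 0.1 61 [ 0.586 -0.08 ] [ 0.627 -0.042]
side 0.11 68 [ 0.588 -0.079] [ 0.629 -0.044]
side 0.12 57 [ 0.589 -0.083] [ 0.623 -0.044]
side 0.13 47 [ 0.591 -0.081] [ 0.625 -0.045]
side 0.14 47 [ 0.59  -0.077] [ 0.616 -0.037]
side 0.15 53 [ 0.592 -0.076] [ 0.63  -0.035]
side 0.16 54 [ 0.592 -0.076] [ 0.61  -0.034]
side 0.17 53 [ 0.592 -0.095] [ 0.61  -0.035]
side 0.18 61 [ 0.587 -0.115] [ 0.615 -0.02 ]
side 0.19 75 [ 0.586 -0.116] [ 0.619 -0.019]
top 0.19 4 [ 0.61  -0.116] [ 0.612 -0.109]
```

View pics/d.png

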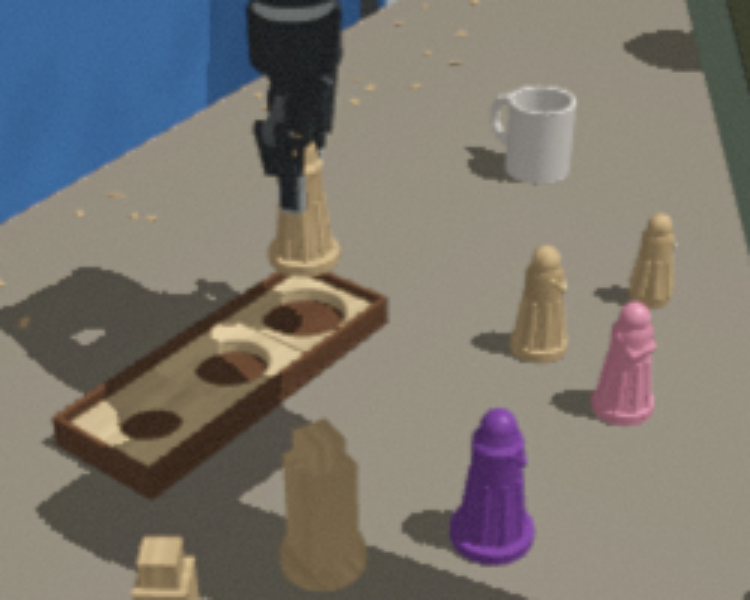

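The tall figure hangs upright over the wide recess, its base around pixel (305,255) of the crop. The other pieces haven't moved.

Call:
send_rows(
  plan=[
    {"xyz":[0.3,0.1,0.5],"turn":0},
    {"xyz":[0,0,1.5],"turn":0},
    {"xyz":[0,0,1.5],"turn":0},
    {"xyz":[0,0,1.5],"turn":0},
    {"xyz":[0,0,1],"turn":0},
    {"xyz":[0,0,0.6],"turn":0},
    {"xyz":[0,0,0.3],"turn":0},
    {"xyz":[0,0,0.2],"turn":0},
    {"xyz":[0,0,0],"turn":0},
    {"xyz":[0,0,0],"turn":0},
  ],
)

```text
clock: 8.0
eef_pos: [0.6175, -0.0689, 0.0668]
tool_rot: [3.112, 0.426, 0.002]
wrist_force: [0.1, 0.4, -1.6]
finger_gap: 0.429
grip_force: 60.1
```

Call:
send_rows(
  plan=[
    {"xyz":[0,0,0.1],"turn":0},
    {"xyz":[0,0,0],"turn":0},
  ],
)

```text
clock: 8.2
eef_pos: [0.6172, -0.0689, 0.0655]
tool_rot: [3.112, 0.426, 0.001]
wrist_force: [-0.6, 0.3, -1.3]
finger_gap: 0.427
grip_force: 60.1
```

Call:
send_rows(
  plan=[
    {"xyz":[0,0,0.1],"turn":0},
    {"xyz":[0,0,0],"turn":0},
  ],
)

```text
clock: 8.4
eef_pos: [0.617, -0.0689, 0.0642]
tool_rot: [3.113, 0.426, -0.0]
wrist_force: [-0.5, -0.1, -1.1]
finger_gap: 0.427
grip_force: 60.1
```

Call:
send_rows(
  plan=[
    {"xyz":[0,0,0.05],"turn":0},
    {"xyz":[0,0,0.05],"turn":0},
    {"xyz":[0,0,0],"turn":0},
  ],
)

```text
clock: 8.7
eef_pos: [0.6172, -0.0689, 0.064]
tool_rot: [3.112, 0.426, 0.001]
wrist_force: [-2.7, 0.4, 5.2]
finger_gap: 0.428
grip_force: 60.7
```

Call:
send_rows(
  plan=[
    {"xyz":[0,0,0],"turn":0},
    {"xyz":[0,0,0],"turn":0},
    {"xyz":[0,0,0],"turn":0},
    {"xyz":[0,0,0],"turn":0},
    {"xyz":[0,0,0],"turn":0},
    {"xyz":[0,0,0],"turn":0},
    {"xyz":[0,0,0],"turn":0},
  ],
  gripper=1,
)

```text
clock: 9.4
eef_pos: [0.6172, -0.0689, 0.0633]
tool_rot: [3.113, 0.426, 0.0]
wrist_force: [0.3, 0.2, 0.5]
finger_gap: 1.0
grip_force: 0.0
```

Call:
send_rows(
  plan=[
    {"xyz":[0,0,-1],"turn":0},
    {"xyz":[0,0,-2],"turn":0},
    {"xyz":[0,0,-3],"turn":0},
    {"xyz":[0,0,-4],"turn":0},
    {"xyz":[0,0,-4],"turn":0},
    {"xyz":[0,0,-2],"turn":0},
    {"xyz":[0,0,0],"turn":0},
  ],
)

```text
clock: 10.1
eef_pos: [0.619, -0.0691, 0.2282]
tool_rot: [3.11, 0.425, 0.014]
wrist_force: [-0.4, -0.6, 0.3]
finger_gap: 1.002
grip_force: 0.0
```

```bash
python3 -c "
from h import *
go(.4207,-.163,.048)"
```

```text
t 10.1 pos [ 0.619  -0.0691  0.2282] tool shift cm [-21.77   3.66  17.85]
```

Call:
send_rows(
  plan=[
    {"xyz":[-2,0.4,0],"turn":0},
    {"xyz":[-4,0.7,0],"turn":0},
    {"xyz":[-4,0.7,0],"turn":0},
    {"xyz":[-4,0.7,0],"turn":0},
    {"xyz":[-4,0.7,0],"turn":0},
    {"xyz":[-2.5,0.3,0],"turn":0},
    {"xyz":[-1,0.1,0],"turn":0},
    {"xyz":[0,0,0],"turn":0},
    {"xyz":[0,0,0],"turn":0},
  ],
)

```text
clock: 11.0
eef_pos: [0.4207, -0.1611, 0.2232]
tool_rot: [-3.113, -0.426, -0.001]
wrist_force: [1.1, 0.1, 0.7]
finger_gap: 0.999
grip_force: 0.0
```

```bash
python3 -c "
from h import *
go(.4207,-.163,.048)
c=camera('top');cv2.imwrite('pics/e.png',cv2.resize(c['frame'][120:300,180:430],None,fx=3,fy=3))
W=world(c).reshape(-1,3)
p=W[(np.hypot(W[:,0]-.617,W[:,1]+.069)<.035)&(W[:,2]>.09)];print(p.mean(0),p[:,2].max(),np.ptp(p,0))
W=world(camera('side')).reshape(-1,3)
p=W[(np.hypot(W[:,0]-.42,W[:,1]+.163)<.035)&(W[:,2]>.07)];print(p.min(0),p.max(0))
"
```

```text
t 11.0 pos [ 0.4207 -0.1611  0.2232] tool shift cm [-0.06  0.18 17.52]
[ 0.61103751 -0.0657942   0.1109188 ] 0.12754865725219325 [0.0376996  0.03762165 0.03716826]
[ 0.38512443 -0.1959208   0.07031795] [ 0.45285738 -0.12803109  0.51859319]
```

View pics/e.png

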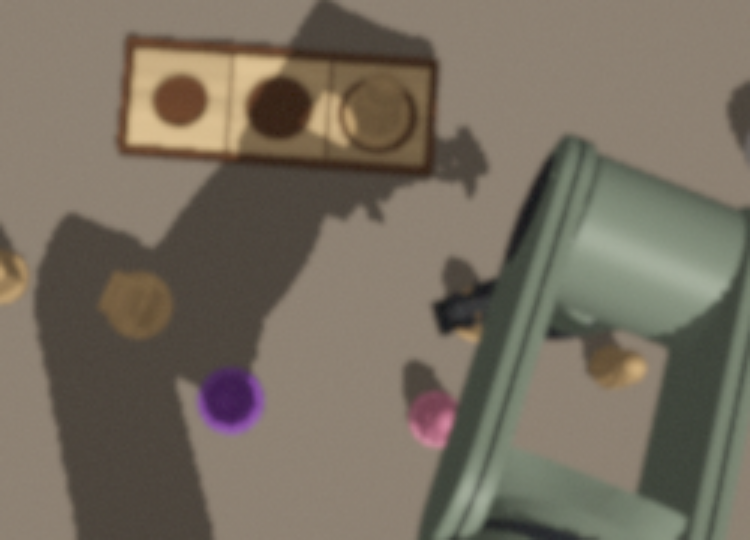

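The tall figure stands centred in the wide recess at crop pixel (378,112). The gripper is over the middle figure at (465,320).

Call:
send_rows(
  plan=[
    {"xyz":[-0.1,0.2,1],"turn":0},
    {"xyz":[0,0,3],"turn":0},
    {"xyz":[0,0,3],"turn":0},
    {"xyz":[0,0,3],"turn":0},
    {"xyz":[0,0,2.5],"turn":0},
    {"xyz":[0,0,2],"turn":0},
    {"xyz":[0,0,1.5],"turn":0},
    {"xyz":[0,0,1],"turn":0},
    {"xyz":[0,0,0.5],"turn":0},
    {"xyz":[0,0,0],"turn":0},
  ],
)

```text
clock: 12.1
eef_pos: [0.4192, -0.1633, 0.0477]
tool_rot: [-3.112, -0.426, 0.002]
wrist_force: [-0.1, -0.2, 1.1]
finger_gap: 0.997
grip_force: 0.0
```

Call:
send_rows(
  plan=[
    {"xyz":[0,0,0],"turn":0},
    {"xyz":[0,0,0],"turn":0},
    {"xyz":[0,0,0],"turn":0},
    {"xyz":[0,0,0],"turn":0},
    {"xyz":[0,0,0],"turn":0},
    {"xyz":[0,0,0],"turn":0},
    {"xyz":[0,0,0],"turn":0},
    {"xyz":[0,0,0],"turn":0},
  ],
  gripper=0,
)

```text
clock: 12.9
eef_pos: [0.4197, -0.1637, 0.049]
tool_rot: [3.112, 0.426, 0.002]
wrist_force: [-0.8, -0.4, 5.5]
finger_gap: 0.384
grip_force: 59.8
```

Call:
send_rows(
  plan=[
    {"xyz":[0,0,-1],"turn":0},
    {"xyz":[0,0,-2],"turn":0},
    {"xyz":[0,0,-3],"turn":0},
    {"xyz":[0,0,-3],"turn":0},
    {"xyz":[0,0,-3],"turn":0},
    {"xyz":[0,0,-2],"turn":0},
    {"xyz":[0,0,-1],"turn":0},
    {"xyz":[0,0,0],"turn":0},
  ],
)

```text
clock: 13.7
eef_pos: [0.4198, -0.1636, 0.1995]
tool_rot: [3.111, 0.425, 0.004]
wrist_force: [0.2, -0.5, -0.8]
finger_gap: 0.38
grip_force: 59.6
```

```bash
python3 -c "
from h import *
go(.622,.0283,.055)"
```

```text
t 13.7 pos [ 0.4198 -0.1636  0.1995] tool shift cm [ 24.6  -13.09  14.48]
```

Call:
send_rows(
  plan=[
    {"xyz":[1.5,-0.8,0],"turn":0},
    {"xyz":[3,-1.6,0],"turn":0},
    {"xyz":[3,-1.6,0],"turn":0},
    {"xyz":[3,-1.6,0],"turn":0},
    {"xyz":[3,-1.6,0],"turn":0},
    {"xyz":[3,-1.6,0],"turn":0},
    {"xyz":[3,-1.6,0],"turn":0},
    {"xyz":[3,-1.6,0],"turn":0},
    {"xyz":[1.5,-0.8,0],"turn":0},
    {"xyz":[0.6,-0.3,0],"turn":0},
  ],
)

```text
clock: 14.7
eef_pos: [0.6213, 0.0301, 0.1959]
tool_rot: [-3.112, -0.428, 0.005]
wrist_force: [-0.2, -0.4, -0.9]
finger_gap: 0.382
grip_force: 59.6
```

Call:
send_rows(
  plan=[
    {"xyz":[0,0,1],"turn":0},
    {"xyz":[0,0,2],"turn":0},
    {"xyz":[0,0,2],"turn":0},
    {"xyz":[0,0,1],"turn":0},
    {"xyz":[0,0,0],"turn":0},
    {"xyz":[0,0,0],"turn":0},
  ],
)

```text
clock: 15.3
eef_pos: [0.621, 0.0283, 0.1386]
tool_rot: [3.113, 0.425, 0.0]
wrist_force: [0.7, -0.2, 0.3]
finger_gap: 0.379
grip_force: 59.6
```

```bash
python3 -c "
from h import *
go(.622,.0283,.055)
c=camera('side');cv2.imwrite('pics/f.png',cv2.resize(c['frame'][100:280,140:390],None,fx=3,fy=3))"
```

```text
t 15.3 pos [0.621  0.0283 0.1386] tool shift cm [0.1  0.02 8.36]
```

View pics/f.png

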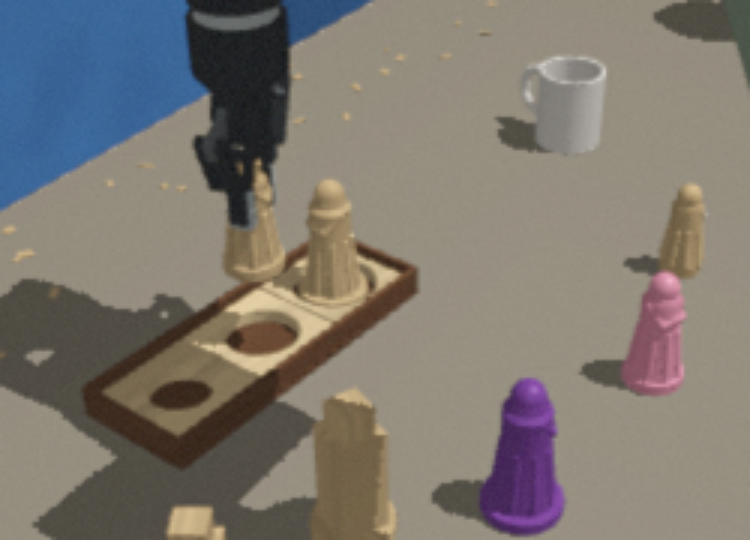

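The middle figure hangs upright over the medium recess, its base near (253,270). The tall one stands in the wide recess at (332,290).

Call:
send_rows(
  plan=[
    {"xyz":[0.1,0,1],"turn":0},
    {"xyz":[0,0,1.5],"turn":0},
    {"xyz":[0,0,1.5],"turn":0},
    {"xyz":[0,0,1.5],"turn":0},
    {"xyz":[0,0,1.2],"turn":0},
    {"xyz":[0,0,0.7],"turn":0},
    {"xyz":[0,0,0.5],"turn":0},
    {"xyz":[0,0,0.2],"turn":0},
    {"xyz":[0,0,0],"turn":0},
    {"xyz":[0,0,0],"turn":0},
  ],
)

```text
clock: 16.35
eef_pos: [0.6225, 0.029, 0.0578]
tool_rot: [3.112, 0.426, 0.002]
wrist_force: [-0.8, 1.0, -0.7]
finger_gap: 0.379
grip_force: 59.6
```

Call:
send_rows(
  plan=[
    {"xyz":[0,0,0.1],"turn":0},
    {"xyz":[0,0,0],"turn":0},
  ],
)

```text
clock: 16.55
eef_pos: [0.6222, 0.029, 0.0565]
tool_rot: [3.112, 0.426, 0.001]
wrist_force: [-0.9, 0.4, -0.5]
finger_gap: 0.381
grip_force: 59.6
```

Call:
send_rows(
  plan=[
    {"xyz":[0,0,0.1],"turn":0},
    {"xyz":[0,0,0],"turn":0},
  ],
)

```text
clock: 16.75
eef_pos: [0.622, 0.029, 0.0552]
tool_rot: [3.113, 0.426, -0.0]
wrist_force: [0.4, -0.0, -1.0]
finger_gap: 0.379
grip_force: 59.6
```

Call:
send_rows(
  plan=[
    {"xyz":[0,0,0.05],"turn":0},
    {"xyz":[0,0,0],"turn":0},
  ],
)

```text
clock: 16.95
eef_pos: [0.6221, 0.029, 0.0551]
tool_rot: [3.113, 0.426, 0.0]
wrist_force: [-1.4, -0.2, 1.8]
finger_gap: 0.38
grip_force: 59.9
```

Contact. I'll release it and go for the short figure.

Call:
send_rows(
  plan=[
    {"xyz":[0,0,0],"turn":0},
    {"xyz":[0,0,0],"turn":0},
    {"xyz":[0,0,0],"turn":0},
    {"xyz":[0,0,0],"turn":0},
    {"xyz":[0,0,0],"turn":0},
    {"xyz":[0,0,0],"turn":0},
    {"xyz":[0,0,0],"turn":0},
  ],
  gripper=1,
)

```text
clock: 17.65
eef_pos: [0.622, 0.029, 0.0548]
tool_rot: [3.113, 0.426, 0.0]
wrist_force: [0.9, -0.7, 0.3]
finger_gap: 1.002
grip_force: 0.0
```

Call:
send_rows(
  plan=[
    {"xyz":[0,0,-1],"turn":0},
    {"xyz":[0,0,-2],"turn":0},
    {"xyz":[0,0,-3],"turn":0},
    {"xyz":[0,0,-4],"turn":0},
    {"xyz":[0,0,-4],"turn":0},
    {"xyz":[0,0,-3],"turn":0},
    {"xyz":[0,0,0],"turn":0},
  ],
)

```text
clock: 18.35
eef_pos: [0.6246, 0.0291, 0.2312]
tool_rot: [3.111, 0.425, 0.018]
wrist_force: [-0.1, -0.2, 0.1]
finger_gap: 1.003
grip_force: 0.0
```

```bash
python3 -c "
from h import *
go(.3695,-.291,.038)
W=world(camera('top')).reshape(-1,3)
"
```

```text
t 18.35 pos [0.6246 0.0291 0.2312] tool shift cm [-33.38  23.93  19.02]
```

Call:
send_rows(
  plan=[
    {"xyz":[-1.5,1.1,0],"turn":0},
    {"xyz":[-3.5,2.5,0],"turn":0},
    {"xyz":[-3.5,2.5,0],"turn":0},
    {"xyz":[-3.5,2.5,0],"turn":0},
    {"xyz":[-3.5,2.5,0],"turn":0},
    {"xyz":[-3.5,2.5,0],"turn":0},
    {"xyz":[-3.5,2.5,0],"turn":0},
    {"xyz":[-3.5,2.5,0],"turn":0},
    {"xyz":[-3.5,2.5,0],"turn":0},
    {"xyz":[-2,1.5,0],"turn":0},
  ],
)

```text
clock: 19.4
eef_pos: [0.3754, -0.2744, 0.2234]
tool_rot: [-3.111, -0.422, 0.006]
wrist_force: [0.0, 0.1, -0.2]
finger_gap: 1.002
grip_force: 0.0
```

Call:
send_rows(
  plan=[
    {"xyz":[-1.2,1,0],"turn":0},
    {"xyz":[0,0,0],"turn":0},
    {"xyz":[0,0,0],"turn":0},
  ],
)

```text
clock: 19.7
eef_pos: [0.3693, -0.2856, 0.2239]
tool_rot: [-3.111, -0.423, 0.002]
wrist_force: [-0.6, 0.6, -0.0]
finger_gap: 1.003
grip_force: 0.0
```

```bash
python3 -c "
from h import *
go(.3695,-.291,.038)
c=camera('top');W=world(c).reshape(-1,3)
cv2.imwrite('pics/g.png',cv2.resize(c['frame'][120:300,180:430],None,fx=3,fy=3))
for x,y in [(.617,-.069),(.622,.029)]:
    p=W[(np.hypot(W[:,0]-x,W[:,1]-y)<.04)&(W[:,2]>.085)];print(p.mean(0),p[:,2].max())
"
```

```text
t 19.7 pos [ 0.3693 -0.2856  0.2239] tool shift cm [-0.11  0.56 18.59]
[ 0.61087913 -0.06546143  0.10993844] 0.1271879154160648
[0.61950109 0.03100929 0.09929226] 0.11569959518349973
```

View pics/g.png

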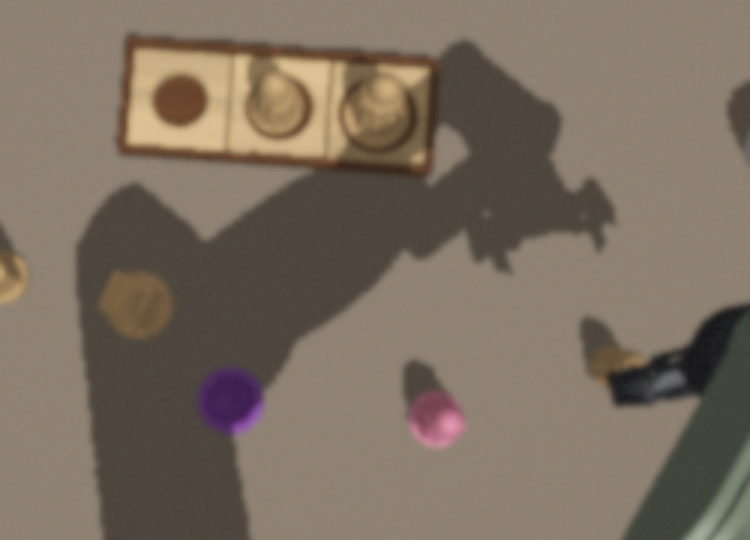

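Tall and middle stand seated at (378,110) and (278,105). The gripper is near the short figure at (615,362).

Call:
send_rows(
  plan=[
    {"xyz":[-0.1,0.5,0],"turn":0},
    {"xyz":[0,0,2],"turn":0},
    {"xyz":[0,0,3],"turn":0},
    {"xyz":[0,0,3],"turn":0},
    {"xyz":[0,0,3],"turn":0},
    {"xyz":[0,0,2.5],"turn":0},
    {"xyz":[0,0,2],"turn":0},
    {"xyz":[0,0,1.5],"turn":0},
    {"xyz":[0,0,1],"turn":0},
    {"xyz":[0,0,0.5],"turn":0},
  ],
)

```text
clock: 20.75
eef_pos: [0.3709, -0.2907, 0.039]
tool_rot: [-3.112, -0.427, 0.001]
wrist_force: [1.2, 0.1, -0.5]
finger_gap: 1.002
grip_force: 0.0
```

Call:
send_rows(
  plan=[
    {"xyz":[0,0,0],"turn":0},
    {"xyz":[0,0,0],"turn":0},
    {"xyz":[0,0,0],"turn":0},
    {"xyz":[0,0,0],"turn":0},
    {"xyz":[0,0,0],"turn":0},
    {"xyz":[0,0,0],"turn":0},
    {"xyz":[0,0,0],"turn":0},
    {"xyz":[0,0,0],"turn":0},
    {"xyz":[0,0,0],"turn":0},
  ],
  gripper=0,
)

```text
clock: 21.65
eef_pos: [0.3713, -0.2916, 0.0407]
tool_rot: [3.111, 0.425, 0.002]
wrist_force: [-0.2, 0.4, 5.9]
finger_gap: 0.332
grip_force: 59.4
```

Call:
send_rows(
  plan=[
    {"xyz":[0,0,-1],"turn":0},
    {"xyz":[0,0,-2],"turn":0},
    {"xyz":[0,0,-3],"turn":0},
    {"xyz":[0,0,-3],"turn":0},
    {"xyz":[0,0,-3],"turn":0},
    {"xyz":[0,0,-3],"turn":0},
    {"xyz":[0,0,-1],"turn":0},
    {"xyz":[0,0,0],"turn":0},
  ],
)

```text
clock: 22.45
eef_pos: [0.3712, -0.2916, 0.2011]
tool_rot: [3.11, 0.425, 0.004]
wrist_force: [-0.3, -0.3, -0.5]
finger_gap: 0.332
grip_force: 59.2
```

```bash
python3 -c "
from h import *
go(.6288,.1251,.045)"
```

```text
t 22.45 pos [ 0.3712 -0.2916  0.2011] tool shift cm [ 35.97 -33.27  15.59]
```

Call:
send_rows(
  plan=[
    {"xyz":[1.5,-1.4,0],"turn":0},
    {"xyz":[3.4,-3.1,0],"turn":0},
    {"xyz":[3.4,-3.1,0],"turn":0},
    {"xyz":[3.4,-3.1,0],"turn":0},
    {"xyz":[3.4,-3.1,0],"turn":0},
    {"xyz":[3.4,-3.1,0],"turn":0},
    {"xyz":[3.4,-3.1,0],"turn":0},
    {"xyz":[3.4,-3.1,0],"turn":0},
    {"xyz":[3.4,-3.1,0],"turn":0},
    {"xyz":[3.4,-3.1,0],"turn":0},
  ],
)

```text
clock: 23.45
eef_pos: [0.601, 0.0789, 0.1972]
tool_rot: [3.112, 0.426, -0.007]
wrist_force: [0.2, -0.1, -0.2]
finger_gap: 0.332
grip_force: 59.3
```

Call:
send_rows(
  plan=[
    {"xyz":[2,-2,0],"turn":0},
    {"xyz":[1.3,-1.3,0],"turn":0},
    {"xyz":[0.5,-0.6,0],"turn":0},
    {"xyz":[0,0,1.5],"turn":0},
    {"xyz":[0,0,2],"turn":0},
    {"xyz":[0,0,2],"turn":0},
    {"xyz":[0,0,1],"turn":0},
    {"xyz":[0,0,0],"turn":0},
    {"xyz":[0,0,0],"turn":0},
  ],
)

```text
clock: 24.35
eef_pos: [0.6276, 0.1245, 0.1353]
tool_rot: [3.113, 0.425, 0.001]
wrist_force: [0.2, 0.2, -0.5]
finger_gap: 0.333
grip_force: 59.3
```

```bash
python3 -c "
from h import *
go(.6288,.1251,.0467)
c=camera('side');cv2.imwrite('pics/i.png',cv2.resize(c['frame'][100:280,120:370],None,fx=3,fy=3))"
```

```text
t 24.35 pos [0.6276 0.1245 0.1353] tool shift cm [ 0.12 -0.03  8.86]
```

View pics/i.png

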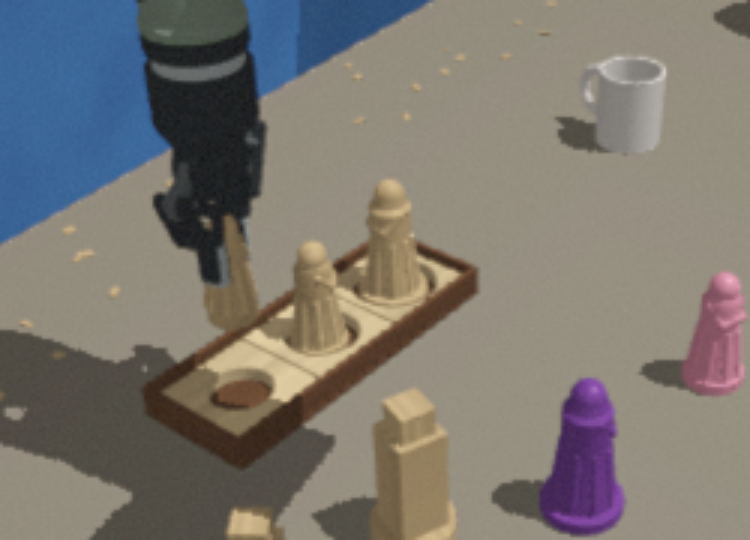

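The short figure hangs upright with its base near (230,320), over the narrow recess at (243,390). The other two stand seated.

Call:
send_rows(
  plan=[
    {"xyz":[0.1,0,1],"turn":0},
    {"xyz":[0,0,1.5],"turn":0},
    {"xyz":[0,0,1.5],"turn":0},
    {"xyz":[0,0,1.5],"turn":0},
    {"xyz":[0,0,1.3],"turn":0},
    {"xyz":[0,0,0.8],"turn":0},
    {"xyz":[0,0,0.5],"turn":0},
    {"xyz":[0,0,0.3],"turn":0},
    {"xyz":[0,0,0],"turn":0},
    {"xyz":[0,0,0],"turn":0},
  ],
)

```text
clock: 25.4
eef_pos: [0.6288, 0.1253, 0.0513]
tool_rot: [3.113, 0.426, 0.002]
wrist_force: [-0.2, -0.1, -0.4]
finger_gap: 0.336
grip_force: 59.3
```

Call:
send_rows(
  plan=[
    {"xyz":[0,0,0.1],"turn":0},
    {"xyz":[0,0,0],"turn":0},
  ],
)

```text
clock: 25.6
eef_pos: [0.6286, 0.1253, 0.0501]
tool_rot: [3.113, 0.426, 0.001]
wrist_force: [-0.5, -0.8, -0.8]
finger_gap: 0.332
grip_force: 59.3
```

Call:
send_rows(
  plan=[
    {"xyz":[0,0,0.1],"turn":0},
    {"xyz":[0,0,0.1],"turn":0},
    {"xyz":[0,0,0],"turn":0},
  ],
)

```text
clock: 25.9
eef_pos: [0.6283, 0.1252, 0.0476]
tool_rot: [3.113, 0.426, -0.001]
wrist_force: [0.2, -0.1, 0.0]
finger_gap: 0.332
grip_force: 59.3
```

Call:
send_rows(
  plan=[
    {"xyz":[0,0,0.08],"turn":0},
    {"xyz":[0,0,0],"turn":0},
  ],
)

```text
clock: 26.1
eef_pos: [0.6284, 0.1252, 0.0468]
tool_rot: [3.113, 0.426, -0.0]
wrist_force: [-0.6, 0.2, -0.9]
finger_gap: 0.332
grip_force: 59.3
```

Call:
send_rows(
  plan=[
    {"xyz":[0,0,0.05],"turn":0},
    {"xyz":[0,0,0],"turn":0},
  ],
)

```text
clock: 26.3
eef_pos: [0.6285, 0.1253, 0.0468]
tool_rot: [3.113, 0.426, 0.0]
wrist_force: [-1.0, -0.9, 1.5]
finger_gap: 0.333
grip_force: 59.6
```

Contact; release, lift and back off.

Call:
send_rows(
  plan=[
    {"xyz":[0,0,0],"turn":0},
    {"xyz":[0,0,0],"turn":0},
    {"xyz":[0,0,0],"turn":0},
    {"xyz":[0,0,0],"turn":0},
    {"xyz":[0,0,0],"turn":0},
    {"xyz":[0,0,0],"turn":0},
    {"xyz":[0,0,0],"turn":0},
  ],
  gripper=1,
)

```text
clock: 27.0
eef_pos: [0.6284, 0.1253, 0.0465]
tool_rot: [3.113, 0.426, -0.0]
wrist_force: [-0.3, 0.3, -0.3]
finger_gap: 1.002
grip_force: 0.0
```

Call:
send_rows(
  plan=[
    {"xyz":[0,0,-1],"turn":0},
    {"xyz":[0,0,-2],"turn":0},
    {"xyz":[0,0,-3],"turn":0},
    {"xyz":[0,0,-4],"turn":0},
    {"xyz":[0,0,-4],"turn":0},
    {"xyz":[0,0,-4],"turn":0},
    {"xyz":[-2,0,0],"turn":0},
    {"xyz":[-4,0,0],"turn":0},
    {"xyz":[-4,0,0],"turn":0},
    {"xyz":[-4,0,0],"turn":0},
  ],
)

```text
clock: 28.0
eef_pos: [0.4921, 0.0873, 0.2271]
tool_rot: [3.112, 0.426, 0.001]
wrist_force: [0.5, 0.0, 0.5]
finger_gap: 0.999
grip_force: 0.0
```

Call:
send_rows(
  plan=[
    {"xyz":[-4,0,0],"turn":0},
    {"xyz":[-2,0,0],"turn":0},
    {"xyz":[0,0,0],"turn":0},
    {"xyz":[0,0,0],"turn":0},
  ],
)

```text
clock: 28.4
eef_pos: [0.4365, 0.0717, 0.2275]
tool_rot: [3.113, 0.425, 0.005]
wrist_force: [-0.7, -0.1, -0.1]
finger_gap: 0.998
grip_force: 0.0
```

```bash
python3 -c "
from h import *
print(get_state()['clock'])
f=camera('top')['frame'][120:300,120:480];g=camera('side')['frame'][90:340,90:410]
cv2.imwrite('pics/j.png',cv2.resize(np.vstack([f,np.pad(g,((0,0),(0,40),(0,0)))]),None,fx=1.35,fy=1.35))"
```

```text
28.4
```

View pics/j.png

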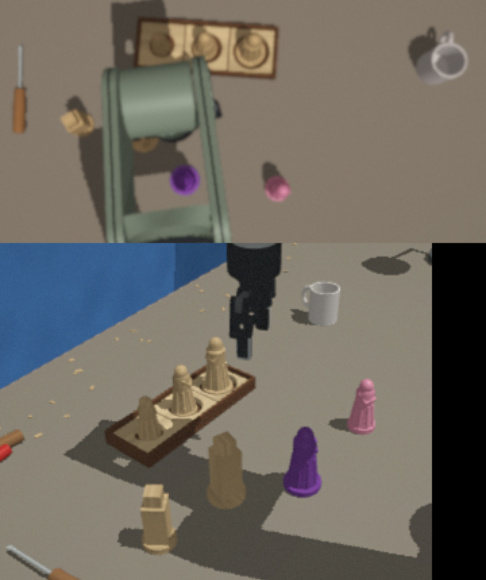

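All three figures stand seated, at (148,420), (182,390) and (216,365) in the side view. Everything else is where it was, so I'm handing in.

```bash
python3 -c "
from cell import robot
print(robot.close_job())"
```

```text
the job is handed in; nothing more can be done
None
```

The tall, middle and short figures stand upright in the wide, medium and narrow recesses, each set down gently; nothing else was moved, and the job was handed in at about 28 s on the robot's clock.

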